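# Stand the bit case back in its row

### The job

Somebody has pushed the blue bit case flat under the low shelf, with only its white foot end sticking out. Slide it out from under the shelf and stand it upright on its white foot on the empty yellow pad of the grey stand: squarely in the row beside the green case (its 60 mm width along the row), with the whole foot on the pad. Let go of it there and leave everything else where it is.

Things in the scene. Friction and masses are not known exactly. Their poses are not given: they have to be found in the camera images.
- case: blue rigid bit case with a white foot end, 120 long x 60 wide x 30 thick, about 250 g, flat on the bench (z = 0), foot end sticking out 38 to 52 mm from the shelf towards the robot, long sides free. Origin at the centre of its underside as it lies; x along its length from white foot to blue head, y across the width, z through the thickness. Stood right, x points up
- case_foot (a point): centre of the case's white foot face (60 x 30), 60 mm from the case's middle along its -x, at mid thickness; axes as the case's
- case_head (a point): centre of the opposite, blue end face, 60 mm along +x; axes as the case's
- shelf: fixed low plywood shelf on two blue side walls, open in front and behind: board 180 deep (x) x 230 wide (y) x 12 thick, underside 42 and top 54 above the bench; side walls 10 thick, their inner faces at y = +-105. Origin on the bench under its centre, x pointing away from the robot
- shelf_lip (a point): middle of the front lower edge of the shelf board, 42 above the bench, 90 from the shelf's origin towards the robot; axes as the shelf's
- stand: fixed grey ledge, 290 long along its y (the row), from 10 to 140 in front of (robot side, -x of) its origin, top 18 above the bench, with a dark fence 45 high along its back edge. Origin on the bench at the back edge. Stand and shelf lie left and right of the bench middle; the middle strip between them, 150 wide, up to 0.7 m ahead of the robot, is bare
- place: the empty yellow pad fixed on the ledge, 66 deep (x) x 100 wide (y, along the row) x 4 thick. Origin under its centre; x away from the robot towards the fence, which begins 70 behind the pad's centre
- place_top (a point): centre of the pad's upper face, 22 above the bench; axes as the pad's
- green_case: green case, same form as the blue one (120 tall, 60 wide, 30 thick), already standing upright on its white foot on the ledge, 130 mm from the empty pad's centre; must stay. Origin at the centre of its underside, z up
- orange_case: orange case of the same form (120 x 60 x 30), lying flat on top of the shelf towards its back; must stay. Origin under its centre
- tape: roll of green tape, 60 across, 18 high, lying on top of the shelf; must stay. Origin under its centre
- hammer: hammer lying at the left of the bench, about 300 long; must stay
- wrench: steel wrench lying at the right of the bench, about 200 long; must stay
- screwdriver: red-handled screwdriver lying at the back of the bench; must stay
- spray_can: spray can, 56 across, 150 high, standing at the back of the bench; must stay
Things that resemble listed ones, but are neither listed nor needed, are in the scene too. Of the things that look like the case, the largest one is meant.

How it is judged:
On the way:
1. the case has been slid out: its blue end is clear of the shelf's front lip (x of case_head in the frame of shelf_lip below -0.003 m), for 0.1 s.
At the end, for the whole second after the job is handed in: The blue case stands released and at rest, its white foot flat on the yellow pad (within 4 mm), upright within 0.06 rad, foot centre within 20 mm (depth) and 22 mm (along the row) of the pad's centre, its width along the row within 0.25 rad (angle between case's own x axis and vertical below 0.06 rad and x of case_foot in the frame of place_top between -0.02 and 0.02 m and y of case_foot in the frame of place_top between -0.022 and 0.022 m and z of case_foot in the frame of place_top between -0.004 and 0.004 m and angle between the y axis of case and the y axis of place, either way round below 0.25 rad and linear speed of case below 0.01 m/s and angular speed of case below 0.08 rad/s); the robot touches nothing.
It fails at once if the green case, the orange case or another bystander is moved by more than 30 mm, or the green case is knocked over (distance of any of green_case, orange_case, tape, hammer, wrench, screwdriver, spray_can from where it was at the start of the episode above 0.03 m or angle between green_case's own z axis and vertical above 0.3 rad).
It also fails if it takes over 58 s, if anything falls off the work surface, if the arm or the gripper's body presses on something with over 40 N, if the wrist force passes 120 N, or if a joint passes its speed limit or range.

### The arm

A 6-joint arm with a two-finger parallel gripper is mounted at the origin on the work surface. World frame = base frame: x ahead of the robot, y to its left, z up, the work surface at z = 0. Lengths are in m, angles in rad, forces in N, time in s.
With the tool pointing down it reaches from about 0.375 to 0.975 m from the base axis. Payload 3.8 kg.
Tool frame: the origin (TCP) lies on the centre line of the jaws, within the pads' length; the fingertips stand 14 mm ahead of it and the grasp point (between the pads) lies 5 mm behind it; z points along the fingers, x is the direction in which the jaws open and shut, and the axes are right-handed (so a half turn about z gives the same grasp; the last joint's range is limited). The gripper opens to 85 mm and grips with 20 to 120 N. Pads are 22 mm wide; open, the fingers measure 114 mm over their backs; the gripper's body (76 mm by 85 mm) begins 54 mm behind the grasp point. The pads swing forward as they close: fully open they stand 13 mm farther back than shut.
Start: joints at [-1.326, 0.264, 1.604, -0, 1.274, -0.037], TCP at [0.188, -0.648, 0.245] pointing down, gripper open.
Joint ranges: [-2.63, 2.63], [-0.94, 2.18], [0.31, 2.57], [-1.31, 4.45], [0, 2.66], [-2.55, 2.55]. Speed limits (rad/s): [2.57, 2.57, 3.14, 3.14, 3.14, 3.14].

### API

Orientations are given as a rotation vector (axis times angle).
In Python, from workcell import bot gives the robot as it stands. The module is installed in compiled form; this text tells all that it offers.
- The arm moves only by the tool arm_command, never from a script. Its argument "steps" is one flat list of numbers, 7 for each row, row after row: the shift along the tool's x, y, z in units of 30 mm (1.0 is 30 mm), then the turn, a rotation vector about the tool's x, y, z in units of 6 degrees (1.0 is 6 degrees), then the opening, from 0 (shut) to 1 (fully open). In form: [tx, ty, tz, ax, ay, az, fingers, tx, ty, tz, ax, ay, az, fingers, ...]. A call has 1 to 10 rows; each row shifts and turns the commanded pose from where the row before left it, along the tool's axes as they then stand; what a row does not reach is not made up. A row lasts 1/8 s, in which the tool goes at most 62.5 mm and 10.7 degrees, less where a joint would pass 70% of its speed; a pose out of reach is approached as far as the arm can. A call is refused whole if a number of a shift passes 1 or a number of a turn 1, either way. A call with a gripper value outside its range is refused whole. The fingers move at their own pace and stop on an object; "squeeze" is the grip in N (left out, the last holds). Time passes only in rows, so rows that do not move let the fingers close. It gives the time, the measured TCP pose, the force and the opening at its end, in the units of the state.
- bot.read_state(): the state, without advancing time (a new reading comes with each control period).
- bot.read_camera(name): name is "scene" or "top" or "wrist"; returns a dict with "img" (420x560x3 uint8, red, green, blue), "camera_matrix" (3x3 intrinsics, pixels), "pose" (4x4, takes a point from camera to world coordinates); the wrist camera has in their place "T_tool_cam" (4x4, takes a point from camera to tool coordinates, whose origin is the TCP and whose axes are the tool frame's). Camera axes: x right, y down, z forward; pixel columns grow to the right and rows downward; lengths in m; the calibration is good to about 2 mm. A picture is of the moment at which its call begins: read the wrist's pose just before it. There is no depth.
- bot.finish_job(): hands the job in, once; it reports no verdict.
The state is a dict: "time": time; "q": joint angles; "joint_vel": joint speeds; "joint_torque": joint torques, N m; "tool_pos": TCP position; "tcp_rot": TCP orientation; "wrist_force": force on the tool from outside, world axes, zero at the start; "torque": the same for the moment, N m; "width": opening from 0.0 (shut) to 1.0 (fully open).
Only numpy, scipy, OpenCV 4.12 (cv2) and the standard library are available. Lean on these libraries where they do the work, as an engineer would, in place of code of your own. Each camera call takes 0.05 s, during which the arm holds its last target.

## Working session

There is one attempt and no reset: what is moved stays moved. The work goes in short steps, Python scripts to look and compute and a tool call to move; the robot and the scene stay as the last step left them, time stands still between calls to the robot, and variables do not carry over. Pictures are saved under pics/ and viewed, and the job is handed in when it is done.

Besides the shell and the picture viewer there is one more tool, called after ">>>" as name(argument=value, ...) on one line, values as JSON. arm_command: Moves the arm, as the interface text tells. Its arguments: {"type":"object","properties":{"steps":{"type":"array","items":{"type":"number"}},"squeeze":{"type":"number"}},"required":["steps"]}

```bash
mkdir -p pics
cat > h.py <<'E'
import numpy as np, cv2
from workcell import bot
from scipy.spatial.transform import Rotation as R
def snap(n,f):
    s=bot.read_state(); c=bot.read_camera(n)
    cv2.imwrite('pics/'+f,c['img'][:,:,::-1])
    K=np.array(c['camera_matrix'])
    if 'pose' in c: T=np.array(c['pose'])
    else:
        T0=np.eye(4);T0[:3,:3]=R.from_rotvec(s['tcp_rot']).as_matrix();T0[:3,3]=s['tool_pos'];T=T0@np.array(c['T_tool_cam'])
    np.savez('pics/'+f+'.npz',K=K,T=T,img=c['img'])
    return c['img'],K,T
def load(f):
    d=np.load('pics/'+f+'.npz');return d['img'],d['K'],d['T']
def px2w(K,T,u,v,z):
    d=T[:3,:3]@np.linalg.solve(K,np.array([u,v,1.]));o=T[:3,3]
    return o+d*(z-o[2])/d[2]
def w2px(K,T,p):
    q=np.linalg.inv(T)@np.append(p,1);q=K@q[:3];return q[:2]/q[2]
E
python3 - <<'E'
from h import *
print(bot.read_state())
for n in ['scene','top']:
    i,K,T=snap(n,n+'0.png');print(K,T)
E
```

```text
{'time': 0.0, 'q': array([-1.32587536e+00,  2.64746018e-01,  1.60538602e+00, -1.75237364e-05,
        1.27369762e+00, -3.68518272e-02]), 'joint_vel': array([-0.00043036, -0.00027823,  0.00021901,  0.00103073, -0.00017309,
        0.00176325]), 'joint_torque': array([-4.50578618e-04, -5.15112197e+01, -3.67312181e+01,  6.50206698e-05,
        1.28472914e-02,  1.44595691e-05]), 'tool_pos': array([ 0.18754281, -0.64768927,  0.24396031]), 'tcp_rot': array([-2.51025576,  1.88664879,  0.00274463]), 'wrist_force': array([-0.51192761,  0.01849494,  0.0718674 ]), 'torque': array([-0.0198685 , -0.02697426,  0.05591276]), 'width': 0.9991104296799865}
[[498.18501782   0.         285.34848476]
 [  0.         498.18501782 208.06159204]
 [  0.           0.           1.        ]] [[ 0.18392513  0.77930143 -0.59904993  1.38453145]
 [ 0.98291929 -0.14979848  0.1069116  -0.14269983]
 [-0.00642041 -0.60848146 -0.79354211  1.12054893]
 [ 0.          0.          0.          1.        ]]
[[383.11206651   0.         285.31330103]
 [  0.         383.11206651 208.47989741]
 [  0.           0.           1.        ]] [[ 0.02070736 -0.98484076  0.17222046  0.35229921]
 [-0.99968353 -0.01793461  0.0176406  -0.00885782]
 [-0.01428447 -0.17253124 -0.98490046  1.25468517]
 [ 0.          0.          0.          1.        ]]
```

View pics/scene0.png

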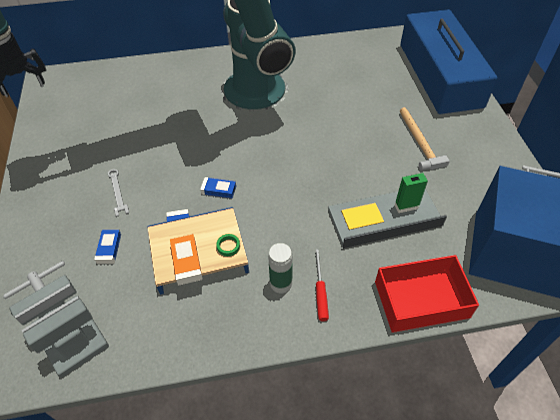

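View pics/top0.png

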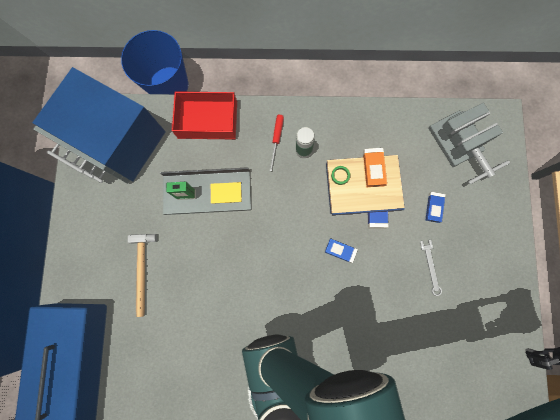

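The robot is at the bottom of the top view. The case's foot sticks out at about (378,219), with decoy cases at (341,250) and (436,207). The yellow pad is at (226,193). I'll zoom in.

Run:
```python
from h import *
i,K,T=load('top0.png')
a=cv2.resize(i[140:270,315:455],None,fx=5.5,fy=4.6*1,interpolation=cv2.INTER_CUBIC) if 0 else cv2.resize(i[145:240,320:450],None,fx=6,fy=6,interpolation=cv2.INTER_CUBIC)
b=cv2.resize(i[160:225,155:260],None,fx=7,fy=7,interpolation=cv2.INTER_CUBIC)
cv2.imwrite('pics/za.png',a[:,:,::-1]);cv2.imwrite('pics/zb.png',b[:,:,::-1])
```

```text
(no output)
```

View pics/za.png

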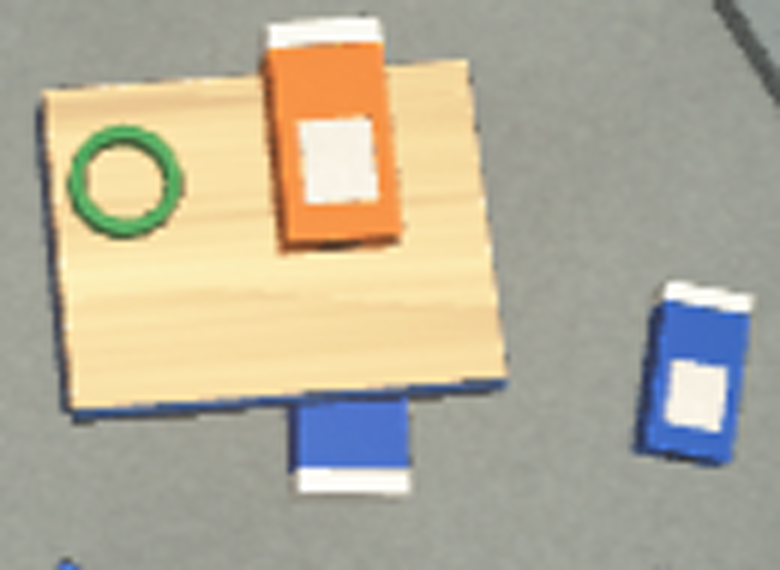

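View pics/zb.png

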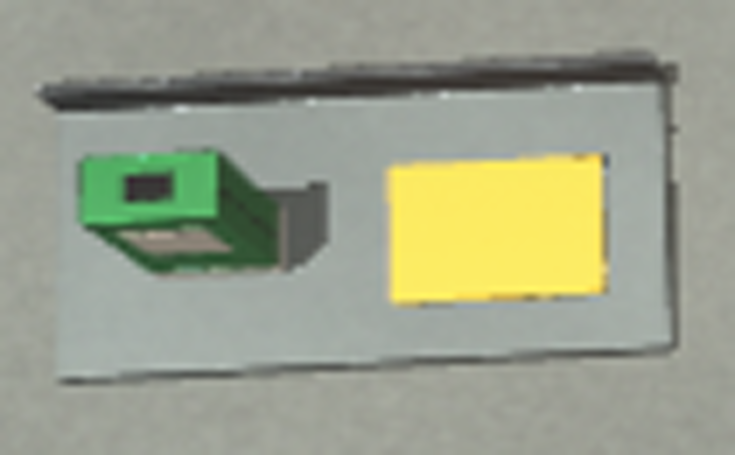

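Run:
```python
from h import *
i,K,T=load('top0.png')
A=lambda x,y:(320+(x+.5)/6-.5,145+(y+.5)/6-.5)
B=lambda x,y:(155+(x+.5)/7-.5,160+(y+.5)/7-.5)
def p(n,uv,z): print(n,px2w(K,T,*uv,z).round(4))
p('foot L bottom',A(298,494),0.0);p('foot R bottom',A(411,494),0.0)
p('band L',A(294,468),.03);p('band R',A(410,468),.03)
p('footL t',A(298,490),.03);p('footR t',A(411,491),.03)
p('shelf FL',A(72,411),.054);p('shelf FR',A(507,382),.054)
p('shelf BL',A(43,92),.054);p('shelf BR',A(467,61),.054)
for n,c in dict(NL=(390,303),NR=(606,293),FL=(388,166),FR=(602,155)).items(): p('pad'+n,B(*c),.022)
p('ledge NL',B(60,380),.018);p('ledge NR',B(675,350),.018)
for c in [(80,158),(218,150),(85,225),(218,220)]: p('green',B(*c),.138)
p('decoy',(341,250),.02)
# color-seg pad
m=((i[:,:,0]>200)&(i[:,:,1]>180)&(i[:,:,2]<130)).astype(np.uint8);m[:,:180]=0;m[:,270:]=0
c=max(cv2.findContours(m,0,1)[0],key=cv2.contourArea);r=cv2.minAreaRect(c);print(r);p('padc',r[0],.022)
```

```text
foot L bottom [ 0.5152 -0.2635  0.    ]
foot R bottom [ 0.5164 -0.3252  0.    ]
band L [ 0.5253 -0.2556  0.03  ]
band R [ 0.5265 -0.3175  0.03  ]
footL t [ 0.5135 -0.2575  0.03  ]
footR t [ 0.5141 -0.3177  0.03  ]
shelf FL [ 0.5501 -0.1343  0.054 ]
shelf FR [ 0.5698 -0.3636  0.054 ]
shelf BL [ 0.7249 -0.1187  0.054 ]
shelf BR [ 0.746  -0.3478  0.054 ]
padNL [0.5821 0.26   0.022 ]
padNR [0.5887 0.1587 0.022 ]
padFL [0.6481 0.2646 0.022 ]
padFR [0.6552 0.1633 0.022 ]
ledge NL [0.5433 0.4142 0.018 ]
ledge NR [0.5629 0.1258 0.018 ]
green [0.6215 0.3718 0.138 ]
green [0.626  0.3125 0.138 ]
green [0.5921 0.3675 0.138 ]
green [0.5953 0.3105 0.138 ]
decoy [ 0.4364 -0.168   0.02  ]
((225.5, 192.0), (20.0, 29.0), 90.0)
padc [0.6194 0.2117 0.022 ]
```

```bash
cat >> h.py <<'E'
def frame(yaw,lean=0,flip=1):
    # tool frame: jaw axis x = flip*(-sin yaw, cos yaw), tool z = down, leaned: lean>0 => body on far side of case (+x)
    c,s=np.cos(yaw),np.sin(yaw)
    f=np.array([c,s,0]);l=np.array([-s,c,0]);x=flip*l
    z=-np.sin(lean)*f-np.cos(lean)*np.array([0,0,1.])
    return np.stack([x,np.cross(z,x),z],1)
def rel(pos,Rt,cur=None):
    s=bot.read_state()
    R0=R.from_rotvec(s['tcp_rot']).as_matrix();p0=np.array(s['tool_pos'])
    d=R0.T@(np.array(pos)-p0)/.03; a=R.from_matrix(R0.T@Rt).as_rotvec()/np.radians(6)
    print('shift units in current tool axes',d.round(2),' in target axes',(Rt.T@(np.array(pos)-p0)/.03).round(2),' turn',a.round(2))
def st():
    s=bot.read_state();print('t',round(s['time'],2),'pos',s['tool_pos'].round(4),'q',s['q'].round(3),'F',s['wrist_force'].round(1),'w',round(s['width'],3));print(R.from_rotvec(s['tcp_rot']).as_matrix().round(3))
E
python3 - <<'E'
from h import *
st()
for f in (1,-1): rel((.50,-.29,.2),frame(.04,0,f))
E
```

```text
t 0.1 pos [ 0.1875 -0.6477  0.244 ] q [-1.326  0.265  1.605 -0.     1.274 -0.037] F [-0.7 -0.9  0. ] w 1.0
[[ 0.278 -0.961 -0.001]
 [-0.961 -0.278  0.002]
 [-0.002 -0.    -1.   ]]
shift units in current tool axes [ -8.55 -13.32   1.49]  in target axes [11.5  10.88  1.47]  turn [ -0.03   0.   -27.69]
shift units in current tool axes [ -8.55 -13.32   1.49]  in target axes [-11.5  -10.88   1.47]  turn [0.   0.02 2.31]
```

>>> arm_command(steps=[0,0,0,0,0,1,1,0,0,0,0,0,1,1,0,0,0,0,0,0.3,1,-1,-0.95,0,0,0,0,1,-1,-0.95,0,0,0,0,1,-1,-0.95,0,0,0,0,1,-1,-0.95,0,0,0,0,1,-1,-0.95,0,0,0,0,1,-1,-0.95,0,0,0,0,1,-1,-0.95,0,0,0,0,1])

```text
time: 1.35
tool_pos: [0.3791, -0.4292, 0.2451]
tcp_rot: [-2.267, 2.174, 0.0]
wrist_force: [0.5, -0.5, 0.1]
width: 0.999
```

>>> arm_command(steps=[-1,-0.95,0,0,0,0,1,-1,-0.95,0,0,0,0,1,-1,-0.95,0,0,0,0,1,-1,-0.95,0,0,0,0,1,0,0,0,0,0,0,1,0,0,0,0,0,0,1])

```text
time: 2.1
tool_pos: [0.4872, -0.3058, 0.2451]
tcp_rot: [2.267, -2.174, -0.001]
wrist_force: [-0.4, -1.3, -0.3]
width: 1.0
```

Run:
```python
from h import *
st(); i,K,T=snap('wrist','w1.png');print(T.round(3))
```

```text
t 2.1 pos [ 0.4872 -0.3058  0.2451] q [-6.040e-01  7.700e-02  1.822e+00 -1.000e-03  1.244e+00  9.250e-01] F [-0.4 -1.3 -0.3] w 1.0
[[ 0.042 -0.999 -0.001]
 [-0.999 -0.042 -0.   ]
 [ 0.     0.001 -1.   ]]
[[ 0.042 -0.957 -0.286  0.561]
 [-0.999 -0.041 -0.012 -0.303]
 [ 0.     0.286 -0.958  0.374]
 [ 0.     0.     0.     1.   ]]
```

View pics/w1.png

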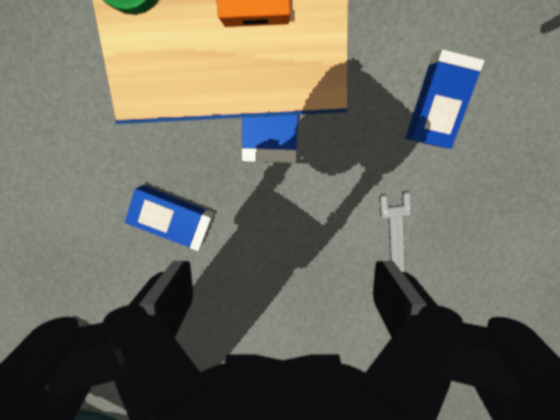

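Run:
```python
from h import *
i,K,T=load('w1.png')
cv2.imwrite('pics/zw1.png',cv2.resize(np.clip(i[95:180,210:330].astype(float)*1.5,0,255).astype(np.uint8),None,fx=6,fy=6,interpolation=cv2.INTER_CUBIC)[:,:,::-1])
```

```text
(no output)
```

View pics/zw1.png

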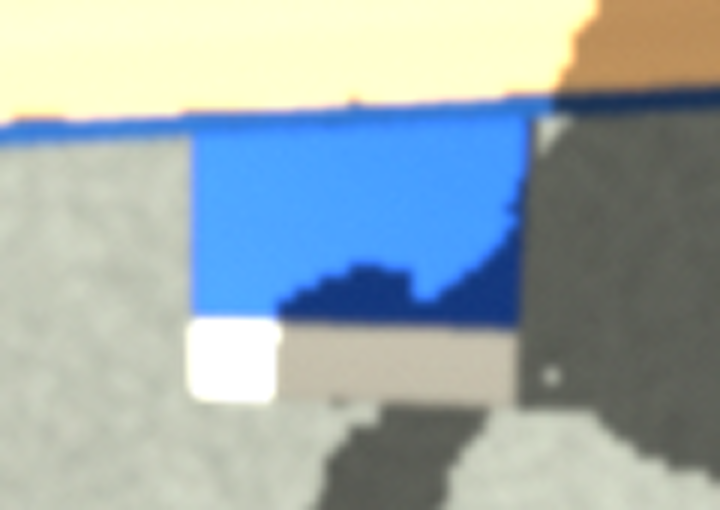

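Run:
```python
from h import *
i,K,T=load('w1.png')
A=lambda x,y:(210+(x+.5)/6-.5,95+(y+.5)/6-.5)
def p(n,x,y,z): r=px2w(K,T,*A(x,y),z);print(n,r.round(4));return r
a=p('foot L',187,402,.03);b=p('foot R',519,407,.03)
c=p('side L far',192,135,.03);d=p('side R far',531,118,.03)
print('width',np.linalg.norm(a-b),'mid',(a+b)/2,'yaw side L',np.arctan2(*(c-a)[[1,0]]),'R',np.arctan2(*(d-b)[[1,0]]),'foot',np.arctan2((b-a)[0],-(b-a)[1]))
p('lip L',0,143,.042);p('lip R',715,100,.042)
```

```text
foot L [ 0.51   -0.2583  0.03  ]
foot R [ 0.5117 -0.3199  0.03  ]
side L far [ 0.5576 -0.259   0.03  ]
side R far [ 0.563  -0.3192  0.03  ]
width 0.0616240096738258 mid [ 0.51082551 -0.28910558  0.03      ] yaw side L -0.014863668920424993 R 0.013612775275354393 foot 0.027447472684157617
lip L [ 0.5549 -0.2275  0.042 ]
lip R [ 0.5672 -0.3499  0.042 ]
```

>>> arm_command(steps=[-0.5,-0.7,0,0,0,0.3,1,-0.05,-0.6,0,0,0,0,1,0,0,1,0,0,0,1,0,0,1,0,0,0,1,0,0,1,0,0,0,1,0,0,1,0,0,0,1,0,0,1,0,0,0,1])

```text
time: 3.02
tool_pos: [0.5259, -0.2895, 0.0943]
tcp_rot: [2.232, -2.211, 0.001]
wrist_force: [0.5, 0.4, 0.4]
width: 0.995
```

Run:
```python
from h import *
st(); rel((.526,-.289,.02),frame(.012,0,-1)); i,K,T=snap('wrist','w2.png')
```

```text
t 3.02 pos [ 0.5259 -0.2895  0.0943] q [-5.450e-01  2.600e-01  1.906e+00 -1.000e-03  9.750e-01  1.017e+00] F [0.5 0.4 0.4] w 0.995
[[ 0.01  -1.     0.   ]
 [-1.    -0.01  -0.001]
 [ 0.001 -0.    -1.   ]]
shift units in current tool axes [-0.02 -0.    2.48]  in target axes [-0.02 -0.01  2.48]  turn [-0.   -0.01 -0.02]
```

View pics/w2.png

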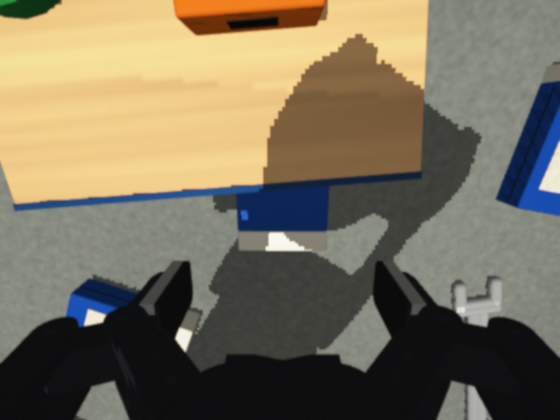

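>>> arm_command(steps=[0,0,1,0,0,0,1,0,0,1,0,0,0,1,0,0,0.5,0,0,0,1,0,0,0,0,0,0,1,0,0,0,0,0,0,0.3,0,0,0,0,0,0,0.3,0,0,0,0,0,0,0.3,0,0,0,0,0,0,0.3], squeeze=80)

```text
time: 4.08
tool_pos: [0.5274, -0.2893, 0.0224]
tcp_rot: [-2.231, 2.21, -0.006]
wrist_force: [-0.1, -0.5, 6.3]
width: 0.679
```

>>> arm_command(steps=[0,0,0,0,0,0,0.3,0,0,0,0,0,0,0.3])

```text
time: 4.32
tool_pos: [0.5274, -0.2893, 0.0224]
tcp_rot: [-2.231, 2.21, -0.006]
wrist_force: [-1.2, -0.7, 5.9]
width: 0.683
```

>>> arm_command(steps=[0,0.3,-0.1,0,0,0,0.3,0,0.5,-0.05,0,0,0,0.3,0,0.5,0,0,0,0,0.3,0,0.5,0,0,0,0,0.3,0,0.5,0,0,0,0,0.3,0,0.5,0,0,0,0,0.3,0,0.5,0,0,0,0,0.3,0,0.3,0,0,0,0,0.3,0,0,0,0,0,0,0.3])

```text
time: 5.45
tool_pos: [0.4171, -0.2893, 0.0247]
tcp_rot: [-2.231, 2.212, 0.0]
wrist_force: [0.1, -0.6, -3.0]
width: 0.684
```

Run:
```python
from h import *
st(); i,K,T=snap('wrist','w3.png'); i,K,T=snap('top','t3.png')
cv2.imwrite('pics/z3.png',cv2.resize(i[130:290,300:460],None,fx=3.7,fy=3.7)[:,:,::-1])
```

```text
t 5.45 pos [ 0.4171 -0.2893  0.0247] q [-0.656  0.2    2.141  0.     0.801  0.906] F [ 0.1 -0.6 -3. ] w 0.684
[[ 0.009 -1.    -0.   ]
 [-1.    -0.009  0.   ]
 [-0.     0.    -1.   ]]
```

View pics/w3.png

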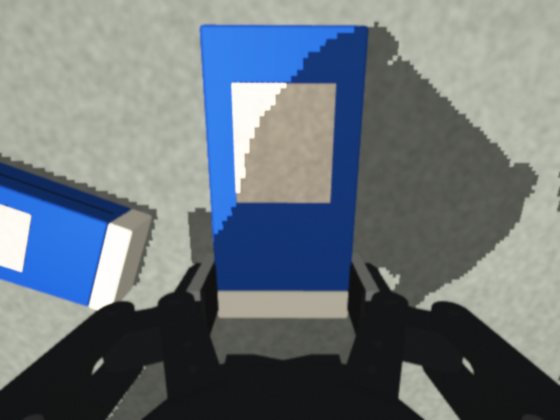

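View pics/z3.png

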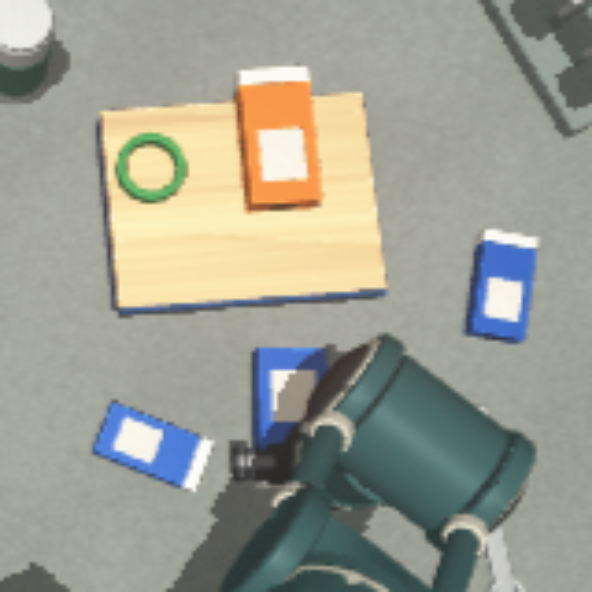

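>>> arm_command(steps=[0,0,-0.5,0,0,0,0.3,0,0,-0.8,0,0,0,0.3,0,0,-0.9,0,0,0,0.3,-0.5,0,0,0,0,0,0.3,-0.9,-0.1,0,0,0,0,0.3,-0.9,-0.2,0,0,0,0,0.3,-0.9,-0.3,0,0,0,0,0.3,-0.9,-0.3,0,0,0,0,0.3,-0.9,-0.3,0,0,0,0,0.3,-0.9,-0.3,0,0,0,0,0.3], squeeze=100)

```text
time: 6.8
tool_pos: [0.4603, -0.1098, 0.0898]
tcp_rot: [2.232, -2.21, -0.003]
wrist_force: [-0.6, 0.4, -2.3]
width: 0.678
```

>>> arm_command(steps=[-0.9,0,0,0,0,0,0.3,-0.9,0,0,0,0,0,0.3,-0.9,0,0,0,0,0,0.3,-0.7,0,0,0,0,0,0.3,-0.3,0,0,0,0,0,0.3,0,0,0,0,0,0,0.3])

```text
time: 7.55
tool_pos: [0.4594, -0.0002, 0.0903]
tcp_rot: [2.233, -2.208, -0.001]
wrist_force: [-0.3, -0.3, -3.4]
width: 0.678
```

Run:
```python
from h import *
st(); i,K,T=snap('wrist','w4.png'); i,K,T=snap('scene','s4.png')
cv2.imwrite('pics/z4.png',cv2.resize(i[60:260,130:370],None,fx=3,fy=3)[:,:,::-1])
```

```text
t 7.55 pos [ 4.594e-01 -2.000e-04  9.030e-02] q [-0.055  0.012  2.2   -0.     0.931  1.505] F [-0.3 -0.3 -3.4] w 0.678
[[ 0.011 -1.    -0.001]
 [-1.    -0.011 -0.   ]
 [ 0.     0.001 -1.   ]]
```

View pics/w4.png

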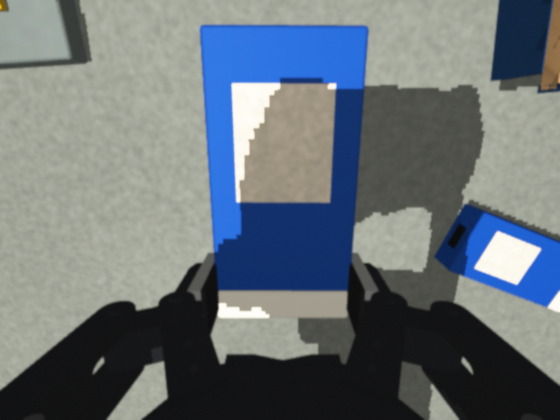

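View pics/z4.png

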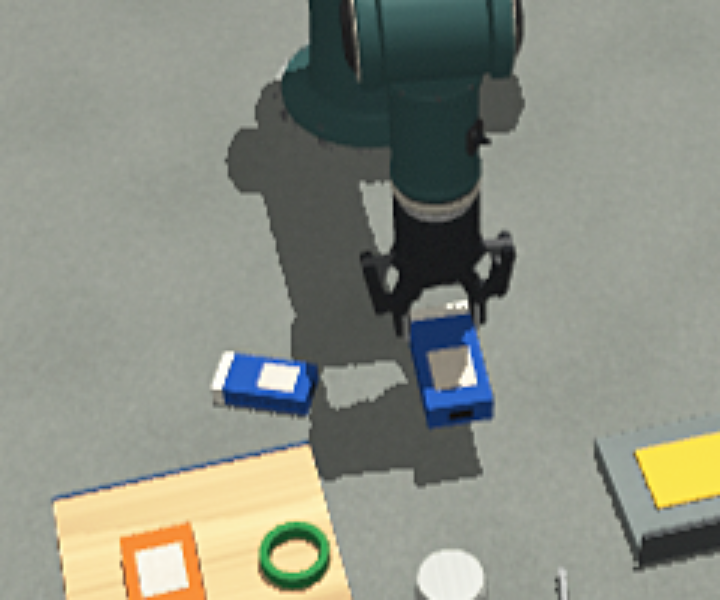

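>>> arm_command(steps=[0,0,0.9,0,0,0,0.3,0,0,0.8,0,0,0,0.3,0,0,0.3,0,0,0,0.3,0,0,0.2,0,0,0,0.3,0,0,0.05,0,0,0,0.3,0,0,0,0,0,0,0.3,0,0,0,0,0,0,1,0,0,0,0,0,0,1,0,0,0,0,0,0,1,0,0,0,0,0,0,1])

```text
time: 8.9
tool_pos: [0.4602, -0.0009, 0.0235]
tcp_rot: [-2.232, 2.211, -0.001]
wrist_force: [0.7, 0.3, 1.3]
width: 0.999
```

Run:
```python
from h import *
st()
i,K,T=load('top0.png');i2,K2,T2=load('scene0.png')
for u,v in[(305,133),(305,148)]:
    print('can top',px2w(K,T,u,v,.15),'base',px2w(K,T,u,v,0))
print(px2w(K2,T2,281,252,.15))
i,K,T=snap('wrist','w5.png')
```

```text
t 8.9 pos [ 0.4602 -0.0009  0.0235] q [-0.056  0.121  2.239  0.     0.781  1.505] F [0.7 0.3 1.3] w 0.999
[[ 0.01 -1.    0.  ]
 [-1.   -0.01  0.  ]
 [ 0.   -0.   -1.  ]]
can top [ 0.77868631 -0.04390988  0.15      ] base [ 0.83658341 -0.04866943  0.        ]
can top [ 0.73123586 -0.04447219  0.15      ] base [ 0.78268989 -0.0493081   0.        ]
[ 0.7751279  -0.04518091  0.15      ]
```

View pics/w5.png

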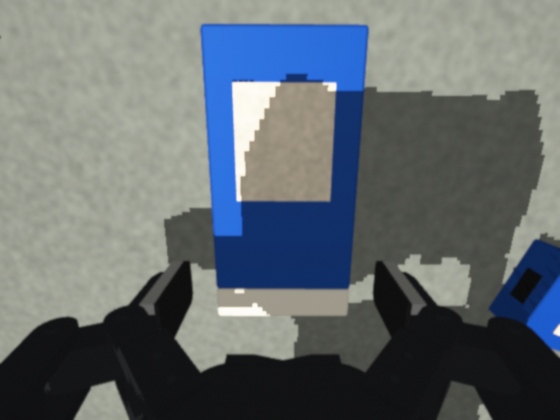

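Run:
```python
import numpy as np
D=[(.2647,1.6054,.6743,.244),(.077,1.822,.5752,.2451),(.26,1.906,.6003,.0943),(.2,2.141,.5076,.0247),(.012,2.2,.4594,.0903),(.121,2.239,.4602,.0235)]
A=[];b=[]
for a,c,r,z in D:
    A+= [[np.sin(a),np.sin(a+c),1,0],[np.cos(a),np.cos(a+c),0,1]];b+=[r,z]
s,res,_,_=np.linalg.lstsq(np.array(A),np.array(b),rcond=None);print(s,res)
```

```text
[ 5.11868072e-01  5.65938029e-01 -1.69878346e-04 -8.29833849e-02] [2.96086131e-07]
```

>>> arm_command(steps=[0,0,0,0,0,0,0.3,0,0,0,0,0,0,0.3,0,0,0,0,0,0,0.3,0,0,0,0,0,0,0.3,0,0,-0.3,0,0,0,0.3,0,0,-0.4,0,0,-1,0.3,0,0,0,0,0,-1,0.3,0,0,0,0,0,-1,0.3,0,0,0,0,0,-1,0.3,0,0,0,0,0,-1,0.3], squeeze=90)

```text
time: 10.2
tool_pos: [0.4592, -0.0009, 0.044]
tcp_rot: [2.73, -1.553, -0.002]
wrist_force: [-0.2, 0.3, -2.9]
width: 0.678
```

>>> arm_command(steps=[0,0,0,0,0,-1,0.3,0,0,0,0,0,-1,0.3,0,0,0,0,0,-1,0.3,0,0,0,0,0,-1,0.3,0,0,0,0,0,-1,0.3,0,0,0,0,0,-1,0.3,0,0,0,0,0,-1,0.3,0,0,0,0,0,-1,0.3,0,0,0,0,0,-1,0.3,0,0,0,0,0,-1,0.3])

```text
time: 11.45
tool_pos: [0.4593, -0.0009, 0.044]
tcp_rot: [3.141, 0.021, -0.002]
wrist_force: [0.2, 0.1, -3.1]
width: 0.679
```

>>> arm_command(steps=[0,0,0.3,0,0,0,0.3,0,0,0.3,0,0,0,0.3,0,0,0.1,0,0,0,0.3,0,0,0,0,0,0,0.3,0,0,0,0,0,0,1,0,0,0,0,0,0,1,0,0,0,0,0,0,1])

```text
time: 12.32
tool_pos: [0.46, -0.0009, 0.0231]
tcp_rot: [-3.142, -0.015, 0.0]
wrist_force: [-0.1, -0.6, 0.1]
width: 0.999
```

Run:
```python
from h import *
st(); i,K,T=snap('wrist','w6.png')
```

```text
t 12.32 pos [ 0.46   -0.0009  0.0231] q [-0.056  0.121  2.24   0.     0.781 -0.065] F [-0.1 -0.6  0.1] w 0.999
[[ 1.     0.009 -0.   ]
 [ 0.009 -1.     0.   ]
 [-0.    -0.    -1.   ]]
```

View pics/w6.png

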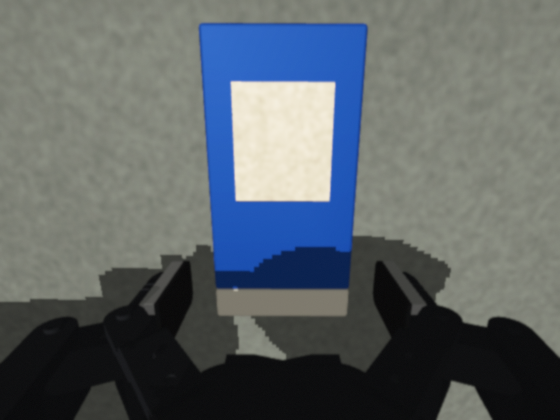

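Run:
```python
from h import *
i,K,T=load('w6.png')
for u,v in [(217,316),(347,316),(200,24),(367,24)]: print(px2w(K,T,u,v,.03).round(4))
```

```text
[ 0.4307 -0.0166  0.03  ]
[ 0.4906 -0.016   0.03  ]
[0.4308 0.1026 0.03  ]
[0.4894 0.1032 0.03  ]
```

>>> arm_command(steps=[0,0,-1,0,0,0,1,0,0,-1,0,0,0,1,0,0,-1,0,0,0,1,0,-0.9,-0.4,0,0,0,1,0,-1,0,-1,0,0,1,0,-1,0,-1,0,0,1,0,-0.8,0,-1,0,0,1,0,0,0,-1,0,0,1,0,0,0,-1,0,0,1,0,0,0,-1,0,0,1])

```text
time: 13.62
tool_pos: [0.4592, 0.1099, 0.1172]
tcp_rot: [2.51, 0.012, 0.005]
wrist_force: [1.0, 1.0, 0.5]
width: 1.001
```

>>> arm_command(steps=[0,0,0,-1,0,0,1,0,0,0,-0.5,0,0,1,0,0,0,0,0,0,1,0,0,0,0,0,0,1])

```text
time: 14.12
tool_pos: [0.4591, 0.1092, 0.1173]
tcp_rot: [2.357, 0.011, 0.005]
wrist_force: [0.0, -0.1, 0.3]
width: 1.005
```

Run:
```python
from h import *
st(); rel((.4605,.0455,.0225),frame(np.pi/2+.008,np.pi/4,-1)); i,K,T=snap('wrist','w7.png')
```

```text
t 14.12 pos [0.4591 0.1092 0.1173] q [ 0.603  0.312  2.005 -0.639  1.379  0.903] F [ 0.  -0.1  0.3] w 1.005
[[ 1.     0.006  0.007]
 [ 0.009 -0.708 -0.706]
 [ 0.     0.706 -0.708]]
shift units in current tool axes [ 0.03 -0.73  3.74]  in target axes [ 0.03 -0.73  3.74]  turn [-0.01 -0.01  0.01]
```

View pics/w7.png

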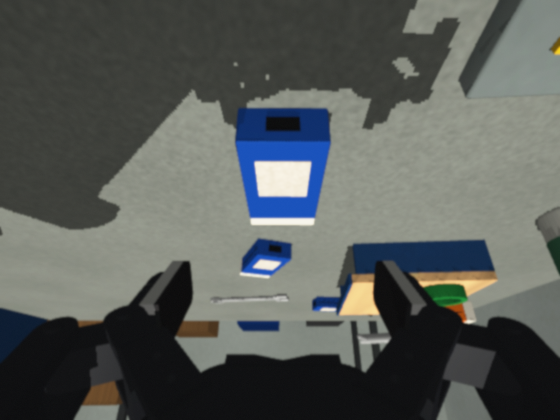

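>>> arm_command(steps=[0.03,-0.7,0,0,0,0,1,0,0,0.8,0,0,0,1,0,0,0.8,0,0,0,1,0,0,0.8,0,0,0,1,0,0,0.8,0,0,0,1,0,0,0.5,0,0,0,1,0,0,0,0,0,0,1,0,0,0,0,0,0,1])

```text
time: 15.18
tool_pos: [0.4611, 0.0464, 0.0241]
tcp_rot: [2.357, 0.011, 0.006]
wrist_force: [0.4, 0.7, 0.3]
width: 1.002
```

Run:
```python
from h import *
st(); rel((.4605,.0455,.0225),frame(np.pi/2+.008,np.pi/4,-1)); i,K,T=snap('wrist','w8.png'); i,K,T=snap('scene','s8.png')
cv2.imwrite('pics/z8.png',cv2.resize(i[60:260,130:370],None,fx=3,fy=3)[:,:,::-1])
```

```text
t 15.18 pos [0.4611 0.0464 0.0241] q [ 0.505  0.417  2.099 -0.736  1.184  0.982] F [0.4 0.7 0.3] w 1.002
[[ 1.     0.006  0.008]
 [ 0.01  -0.708 -0.707]
 [ 0.001  0.707 -0.708]]
shift units in current tool axes [-0.02 -0.02  0.06]  in target axes [-0.02 -0.02  0.06]  turn [-0.01 -0.02  0.  ]
```

View pics/w8.png

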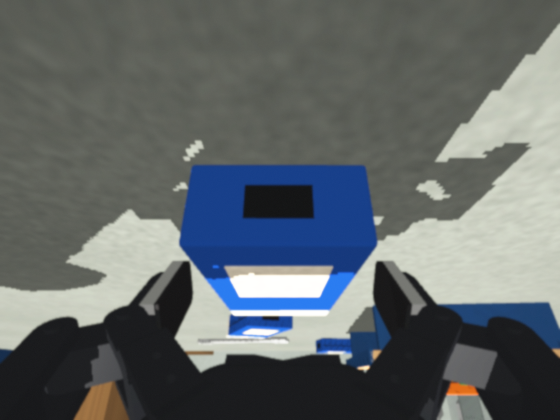

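View pics/z8.png

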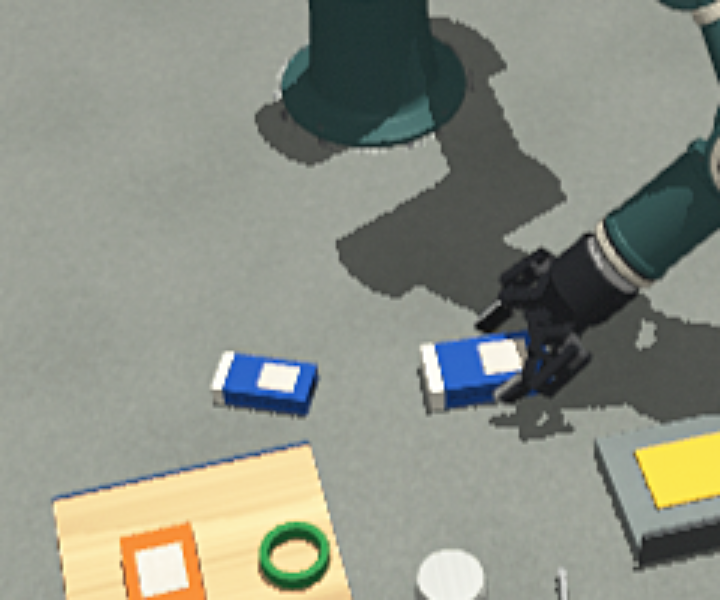

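>>> arm_command(steps=[0,0,0,0,0,0,0.3,0,0,0,0,0,0,0.3,0,0,0,0,0,0,0.3,0,0,0,0,0,0,0.3,0,0,0,0,0,0,0.3,0,0.3,-0.3,0,0,0,0.3,0,0.6,-0.6,0,0,0,0.3,0,0.7,-0.7,0,0,0,0.3,0,0.7,-0.7,0,0,0,0.3,0,0.7,-0.7,0,0,0,0.3], squeeze=90)

```text
time: 16.52
tool_pos: [0.4599, 0.0456, 0.152]
tcp_rot: [2.357, 0.011, 0.004]
wrist_force: [0.3, -0.3, -2.0]
width: 0.678
```

>>> arm_command(steps=[0,0.7,-0.7,0,0,0,0.3,0,0.7,-0.7,0,0,0,0.3,0,0,0,0,0,0,0.3])

```text
time: 16.9
tool_pos: [0.4616, 0.0464, 0.2125]
tcp_rot: [2.359, 0.009, 0.01]
wrist_force: [-0.5, 0.1, -3.3]
width: 0.679
```

Run:
```python
from h import *
st(); i,K,T=snap('wrist','w9.png'); i,K,T=snap('scene','s9.png')
cv2.imwrite('pics/z9.png',cv2.resize(i[60:260,130:370],None,fx=3,fy=3)[:,:,::-1])
```

```text
t 16.9 pos [0.4616 0.0464 0.2125] q [ 0.505  0.125  2.024 -0.676  1.461  0.74 ] F [-0.5  0.1 -3.3] w 0.679
[[ 1.     0.003  0.01 ]
 [ 0.01  -0.709 -0.705]
 [ 0.005  0.705 -0.709]]
```

View pics/w9.png

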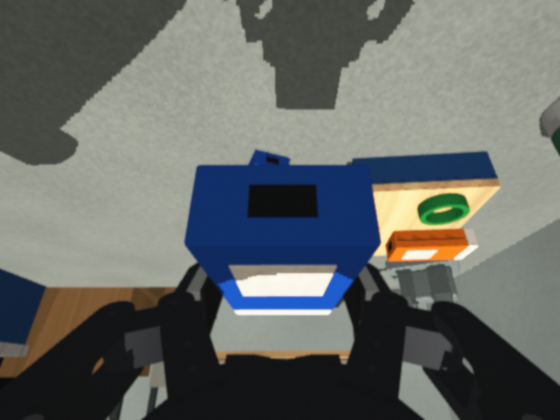

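View pics/z9.png

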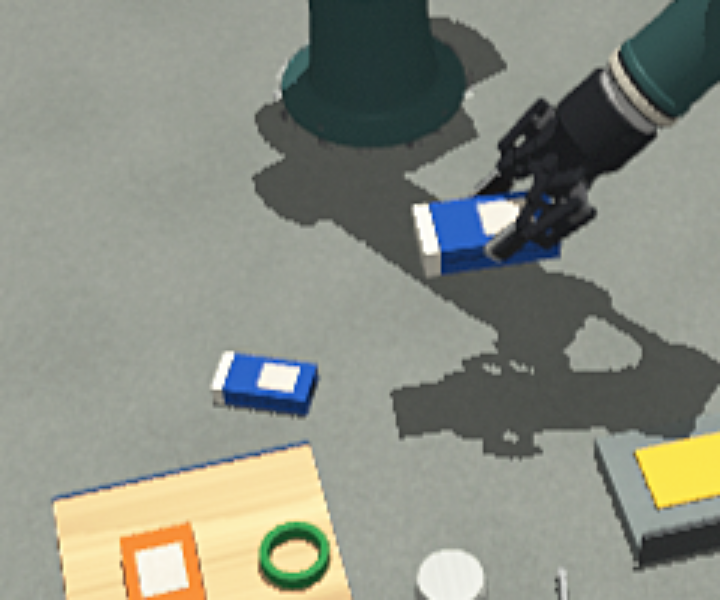

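>>> arm_command(steps=[0,0,0,0.8,0,0,0.3,0,0,0,1,0,0,0.3,0,0,0,1,0,0,0.3,0,0,0,1,0,0,0.3,0,0,0,1,0,0,0.3,0,0,0,1,0,0,0.3,0,0,0,1,0,0,0.3,0,0,0,1,0,0,0.3,0,0,0,1,0,0,0.3,0,0,0,1,0,0,0.3])

```text
time: 18.25
tool_pos: [0.459, 0.0456, 0.2084]
tcp_rot: [-2.898, -0.013, 0.007]
wrist_force: [-0.5, 0.7, -2.9]
width: 0.685
```

>>> arm_command(steps=[0,0,0,1,0,0,0.3,0,0,0,1,0,0,0.3,0,0,0,1,0,0,0.3,0,0,0,1,0,0,0.3,0,0,0,1,0,0,0.3,0,0,0,0.2,0,0,0.3,0,0,0,0,0,0,0.3,0,0,0,0,0,0,0.3])

```text
time: 19.25
tool_pos: [0.4605, 0.0461, 0.2105]
tcp_rot: [-2.357, -0.012, 0.005]
wrist_force: [0.4, 0.5, -1.9]
width: 0.678
```

Run:
```python
from h import *
st(); i,K,T=snap('wrist','w10.png'); i,K,T=snap('scene','s10.png')
cv2.imwrite('pics/z10.png',cv2.resize(i[0:260,110:400],None,fx=2.2,fy=2.2)[:,:,::-1])
```

```text
t 19.25 pos [0.4605 0.0461 0.2105] q [-0.439  0.058  2.102  0.698  1.431 -0.714] F [ 0.4  0.5 -1.9] w 0.678
[[ 1.     0.007 -0.007]
 [ 0.01  -0.708  0.706]
 [ 0.    -0.706 -0.708]]
```

View pics/z10.png

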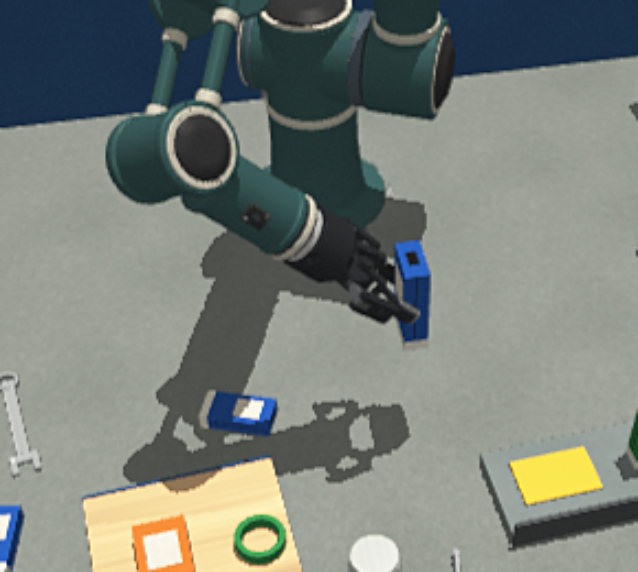

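View pics/w10.png

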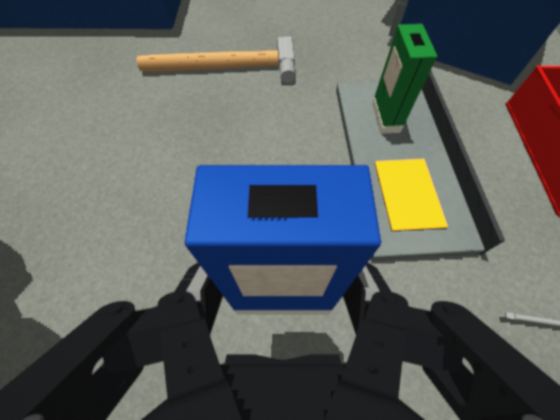

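>>> arm_command(steps=[0,0,0,0,-0.6,-0.6,0.3,0,0,0,0,-0.9,-0.9,0.3,0,0,0,0,-0.9,-0.9,0.3,0,0,0,0,-0.9,-0.9,0.3,0,0,0,0,-0.9,-0.9,0.3,0,0,0,0,-0.9,-0.9,0.3,0,0,0,0,-0.9,-0.9,0.3,0,0,0,0,-0.9,-0.9,0.3,0,0,0,0,-0.9,-0.9,0.3,0,0,0,0,-0.9,-0.9,0.3])

```text
time: 20.6
tool_pos: [0.4612, 0.0463, 0.2109]
tcp_rot: [-1.947, -1.485, 0.613]
wrist_force: [-0.1, -0.4, -1.8]
width: 0.681
```

>>> arm_command(steps=[0,0,0,0,-0.9,-0.9,0.3,0,0,0,0,-0.9,-0.9,0.3,0,0,0,0,-0.5,-0.5,0.3,0,0,0,0,0,0,0.3,0,0,0,0,0,0,0.3])

```text
time: 21.22
tool_pos: [0.4607, 0.046, 0.2107]
tcp_rot: [-1.709, -1.827, 0.756]
wrist_force: [-0.1, -1.3, -2.4]
width: 0.682
```

Run:
```python
from h import *
st(); 
# grasp at d=65: TCP = grasp + 5mm along tool z ; foot centre below; through-thickness centre offset: grasp z 26 vs mid 15 when flat -> 11mm
F=frame(.066,np.pi/4,1)
rel((.6185,.2117,.3),F)
i,K,T=snap('wrist','w11.png'); i,K,T=snap('scene','s11.png')
cv2.imwrite('pics/z11.png',cv2.resize(i[0:260,190:480],None,fx=2.2,fy=2.2)[:,:,::-1])
```

```text
t 21.23 pos [0.4607 0.046  0.2107] q [ 0.053  0.408  1.667 -0.01   1.851 -1.584] F [-0.1 -1.3 -2.4] w 0.682
[[-0.067  0.706 -0.705]
 [ 0.998  0.047 -0.047]
 [-0.    -0.706 -0.708]]
shift units in current tool axes [ 5.16  1.88 -6.07]  in target axes [ 5.16  1.87 -6.07]  turn [0.01 0.01 0.01]
```

View pics/z11.png

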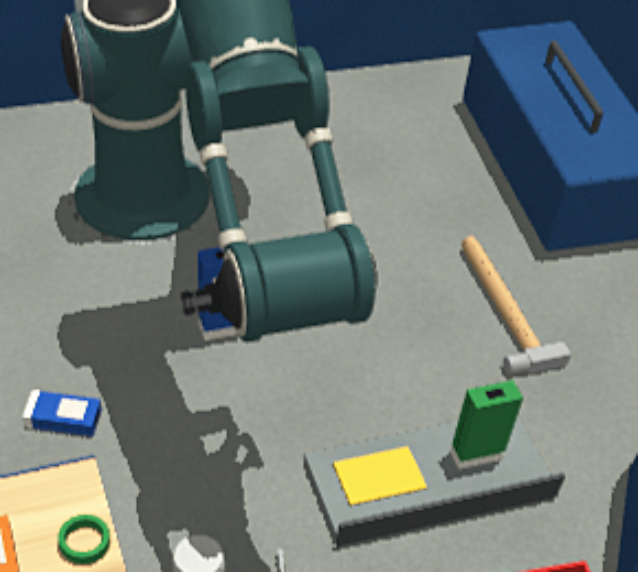

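View pics/w11.png

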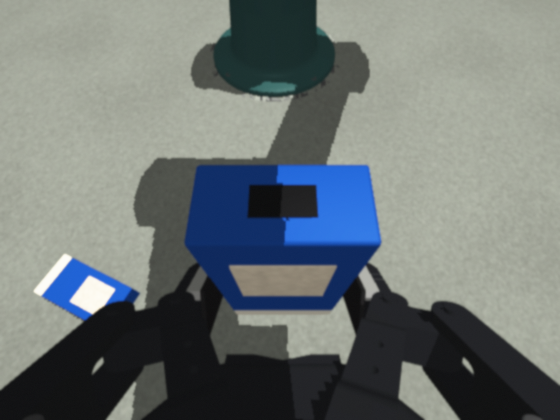

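Run:
```python
from h import *
i,K,T=load('w11.png'); s=bot.read_state();p=s['tool_pos']
z=p[2]-.0627+.12
P=[px2w(K,T,u,v,z) for u,v in [(198,166),(370,166),(381,243),(186,243)]]
f=np.array([np.cos(.066),np.sin(.066)]);l=np.array([-f[1],f[0]])
for q in P: print('f,l rel tcp',((q-p)[:2]@f).round(4),((q-p)[:2]@l).round(4))
# stand pose from wrist pic w10 pad
i,K,T=load('w10.png')
m=((i[:,:,0]>180)&(i[:,:,1]>150)&(i[:,:,2]<110)).astype(np.uint8)
c=max(cv2.findContours(m,0,1)[0],key=cv2.contourArea);ap=cv2.approxPolyDP(c,5,True)[:,0]
W=[px2w(K,T,u,v,.022) for u,v in ap]
for a,w in zip(ap,W):print(a,w.round(4))
i,K,T=load('scene0.png')
m=((i[:,:,0]>180)&(i[:,:,1]>150)&(i[:,:,2]<110)).astype(np.uint8);m[:,:330]=0;m[:,400:]=0
c=max(cv2.findContours(m,0,1)[0],key=cv2.contourArea);ap=cv2.approxPolyDP(c,3,True)[:,0]
for a in ap:print('scene',a,px2w(K,T,*a,.022).round(4))
M=cv2.moments(m,True);print(px2w(K,T,M['m10']/M['m00'],M['m01']/M['m00'],.022))
```

```text
f,l rel tcp -0.0223 -0.0282
f,l rel tcp -0.0223 0.0304
f,l rel tcp 0.0057 0.0299
f,l rel tcp 0.0058 -0.028
[375 161] [0.5819 0.2582 0.022 ]
[392 229] [0.5889 0.1592 0.022 ]
[447 226] [0.6545 0.1637 0.022 ]
[424 159] [0.6478 0.2622 0.022 ]
scene [376 205] [0.5924 0.2555 0.022 ]
scene [342 210] [0.5915 0.1581 0.022 ]
scene [349 228] [0.6541 0.1612 0.022 ]
scene [383 221] [0.649 0.258 0.022]
[0.62087264 0.20762114 0.022     ]
```

>>> arm_command(steps=[0.3,0.2,-0.2,0,0,0,0.3,0.7,0.6,-0.6,0,0,0,0.3,0.7,0.6,-0.6,0,0,0,0.3,0.7,0.6,-0.6,0,0,0,0.3,0.7,0.6,-0.6,0,0,0,0.3,0.7,0.6,-0.6,0,0,0,0.3,0.7,0.6,-0.6,0,0,0,0.3,0.6,0.4,-0.4,0,0,0,0.3,0,0,0,0,0,0,0.3,0,0,0,0,0,0,0.3])

```text
time: 22.58
tool_pos: [0.6278, 0.2101, 0.21]
tcp_rot: [-1.707, -1.826, 0.758]
wrist_force: [0.4, -0.1, -2.0]
width: 0.677
```

Run:
```python
from h import *
st(); 
F=frame(.067,np.pi/4,1)
rel((.6271,.2106,.09),F)
i,K,T=snap('wrist','w12.png'); i,K,T=snap('scene','s12.png')
cv2.imwrite('pics/z12.png',cv2.resize(i[60:320,250:540],None,fx=2.2,fy=2.2)[:,:,::-1])
```

```text
t 22.57 pos [0.6278 0.2101 0.21  ] q [ 0.228  0.764  1.121  0.127  2.034 -1.4  ] F [ 0.4 -0.1 -2. ] w 0.677
[[-0.068  0.705 -0.706]
 [ 0.998  0.047 -0.048]
 [-0.001 -0.708 -0.706]]
shift units in current tool axes [0.02 2.82 2.84]  in target axes [0.02 2.81 2.84]  turn [-0.01  0.01  0.  ]
```

View pics/z12.png

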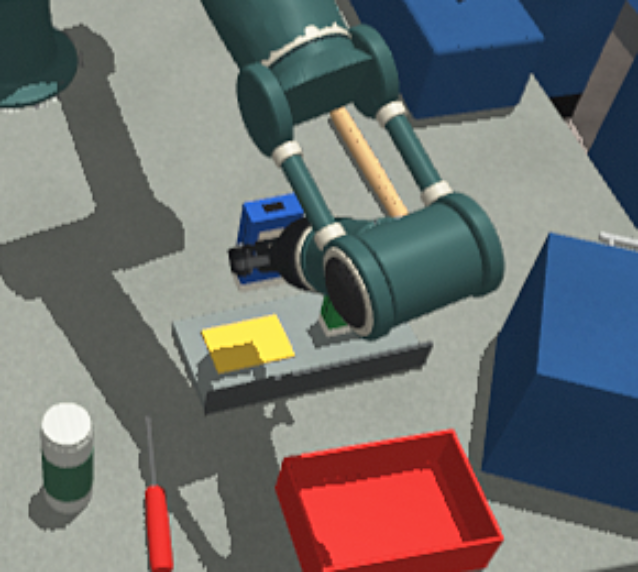

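View pics/w12.png

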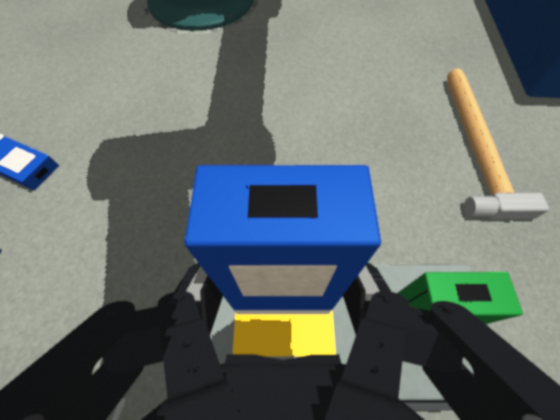

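>>> arm_command(steps=[0,0.4,0.4,0,0,0,0.3,0,0.6,0.6,0,0,0,0.3,0,0.6,0.6,0,0,0,0.3,0,0.6,0.6,0,0,0,0.3,0,0.4,0.4,0,0,0,0.3,0,0.2,0.2,0,0,0,0.3,0,0,0,0,0,0,0.3,0,0,0,0,0,0,0.3])

```text
time: 23.68
tool_pos: [0.6286, 0.2107, 0.0929]
tcp_rot: [-1.708, -1.829, 0.755]
wrist_force: [0.1, -0.4, -2.3]
width: 0.68
```

Run:
```python
from h import *
st()
i,K,T=snap('scene','s13.png')
cv2.imwrite('pics/z13.png',cv2.resize(i[60:320,250:540],None,fx=2.2,fy=2.2)[:,:,::-1])
i,K,T=snap('top','t13.png')
cv2.imwrite('pics/y13.png',cv2.resize(i[130:260,130:310],None,fx=4,fy=4)[:,:,::-1])
```

```text
t 23.68 pos [0.6286 0.2107 0.0929] q [ 0.229  0.86   1.18   0.119  1.878 -1.421] F [ 0.1 -0.4 -2.3] w 0.68
[[-0.068  0.707 -0.704]
 [ 0.998  0.048 -0.048]
 [ 0.    -0.706 -0.708]]
```

View pics/z13.png

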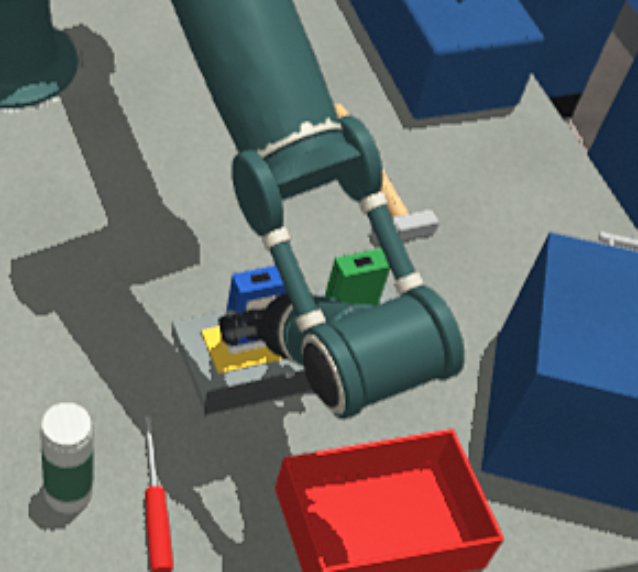

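View pics/y13.png

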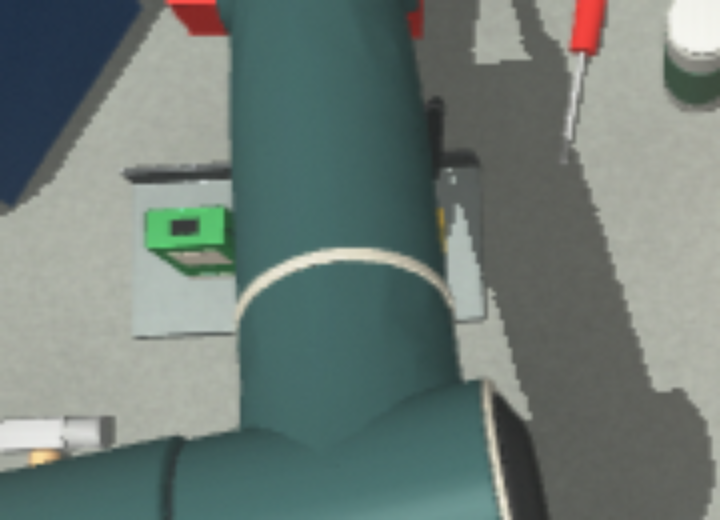

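>>> arm_command(steps=[0,0.06,0.06,0,0,0,0.3,0,0.06,0.06,0,0,0,0.3,0,0,0,0,0,0,0.3])

```text
time: 24.15
tool_pos: [0.6277, 0.2105, 0.0863]
tcp_rot: [-1.707, -1.827, 0.758]
wrist_force: [0.8, -1.0, -2.2]
width: 0.68
```

>>> arm_command(steps=[0,0.05,0.05,0,0,0,0.3,0,0,0,0,0,0,0.3])

```text
time: 24.4
tool_pos: [0.628, 0.2105, 0.0857]
tcp_rot: [-1.707, -1.827, 0.757]
wrist_force: [0.2, -0.3, 4.5]
width: 0.679
```

>>> arm_command(steps=[0,0.03,0.03,0,0,0,0.3,0,0,0,0,0,0,0.3])

```text
time: 24.65
tool_pos: [0.628, 0.2105, 0.0856]
tcp_rot: [-1.707, -1.827, 0.757]
wrist_force: [-1.2, -0.6, 7.6]
width: 0.678
```

>>> arm_command(steps=[0,0,0,0,0,0,0.72,0,0,0,0,0,0,0.8,0,0,0,0,0,0,1,0,0,0,0,0,0,1,0,0,0,0,0,0,1])

```text
time: 25.28
tool_pos: [0.6279, 0.2105, 0.0831]
tcp_rot: [-1.707, -1.827, 0.757]
wrist_force: [0.8, -0.5, -0.0]
width: 1.0
```

Run:
```python
from h import *
st()
i,K,T=snap('wrist','w14.png')
```

```text
t 25.27 pos [0.6279 0.2105 0.0831] q [ 0.229  0.869  1.183  0.119  1.867 -1.422] F [ 0.8 -0.5 -0. ] w 1.0
[[-0.068  0.705 -0.706]
 [ 0.998  0.048 -0.048]
 [-0.    -0.707 -0.707]]
```

View pics/w14.png

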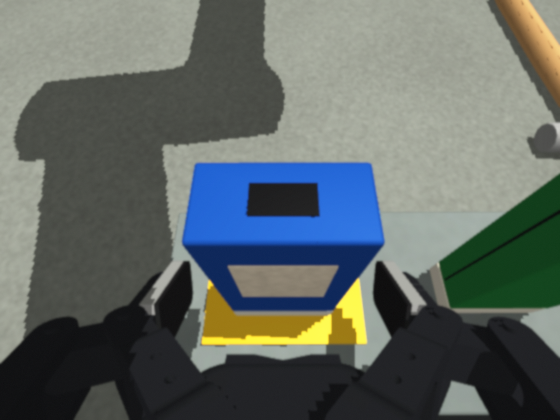

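>>> arm_command(steps=[0,0,-0.4,0,0,0,1,0,0,-0.6,0,0,0,1,0,0,-0.8,0,0,0,1,0,0,-1,0,0,0,1,0,0,-1,0,0,0,1,0,0,-1,0,0,0,1,0,0,0,0,0,0,1,0,0,0,0,0,0,1])

```text
time: 26.32
tool_pos: [0.7293, 0.2173, 0.1843]
tcp_rot: [-1.707, -1.827, 0.757]
wrist_force: [-0.1, 1.4, 0.4]
width: 1.001
```

Run:
```python
from h import *
st()
i,K,T=snap('wrist','w15.png')
i,K,T=snap('scene','s15.png');i,K,T=snap('top','t15.png')
```

```text
t 26.32 pos [0.7293 0.2173 0.1843] q [ 0.212  1.016  0.732  0.124  2.171 -1.398] F [-0.1  1.4  0.4] w 1.001
[[-0.068  0.705 -0.706]
 [ 0.998  0.048 -0.048]
 [-0.    -0.707 -0.707]]
```

View pics/w15.png

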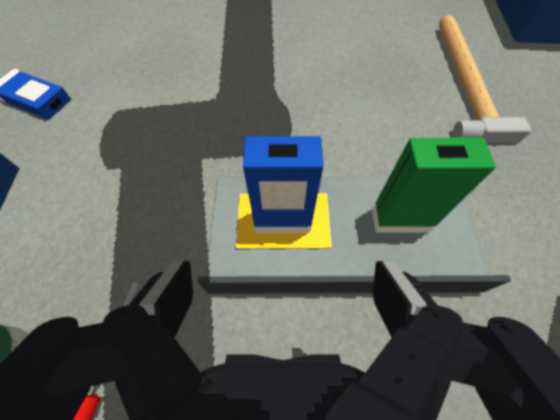

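View pics/s15.png

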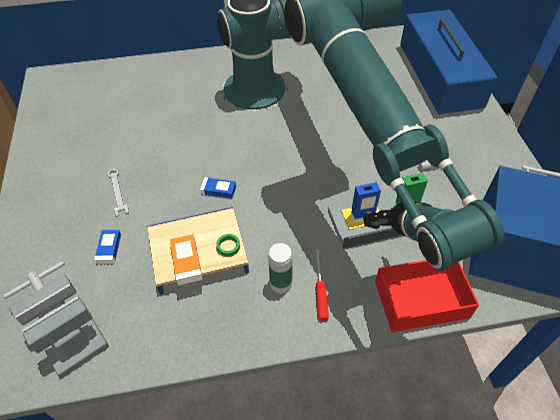

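Run:
```python
from h import *
i,K,T=load('w15.png')
cv2.imwrite('pics/z15.png',cv2.resize(i[125:260,215:345],None,fx=4.4,fy=4.4,interpolation=cv2.INTER_CUBIC)[:,:,::-1])
f=np.array([np.cos(.067),np.sin(.067)]);l=np.array([-f[1],f[0]]);c=np.array([.6184,.211])
def p(n,u,v,z):
    q=px2w(K,T,u,v,z)[:2]-c;print(n,(q@f).round(4),(q@l).round(4))
p('foot back R',254.5,232,.022);p('foot back L',311,232,.022)
for a in [(247,137),(321,137),(322,170),(244,170)]: p('head',*a,.142)
for a in [(242,194),(329,194),(331,248),(236,248)]: p('pad',*a,.022)
```

```text
foot back R 0.0153 -0.0313
foot back L 0.0152 0.0297
head -0.012 -0.0288
head -0.0121 0.0289
head 0.0193 0.0278
head 0.0194 -0.0292
pad -0.0325 -0.0478
pad -0.0326 0.0525
pad 0.0336 0.05
pad 0.0337 -0.0499
```

View pics/z15.png

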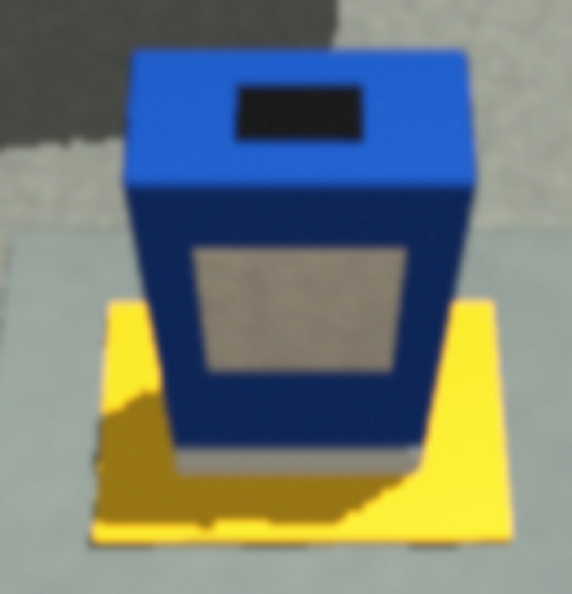

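The foot is within 1–2 mm of the pad centre. It stands free and the gripper is clear, so I'm handing in.

Run:
```python
from h import *
st(); print(bot.finish_job())
```

```text
t 26.48 pos [0.7286 0.2173 0.1839] q [ 0.212  1.016  0.734  0.124  2.171 -1.398] F [-0.7  0.5 -0.2] w 1.005
[[-0.068  0.704 -0.707]
 [ 0.998  0.048 -0.048]
 [-0.    -0.709 -0.705]]
the job is handed in; nothing more can be done
None
```

The blue case is standing upright on its white foot on the yellow pad, released, and the job is handed in at about 26.5 s of the 58 s allowed.

I gripped the protruding foot end, slid the case about 110 mm out from under the shelf and set it down in the bare strip. There I turned it lengthwise along y and gripped it again with the tool leaning 45°. I then lifted it, tipped it upright, turned it to face the row, lowered it until it touched the pad, let go and backed away.

Last checks, from the wrist camera after letting go:
- **Position:** the foot centre is about 0 mm off in depth and 1 mm off along the row, with the whole foot on the pad.
- **Angle in the row:** the width lies along the row as far as I can measure.
- **Upright:** the head appeared about 4 mm off the foot centre, roughly 0.03 rad. That is within calibration error and under the 0.06 limit.
- **Everything else:** the green case, orange case, tape and other bystanders look unmoved in the scene picture. I did not measure their positions.
- **Robot:** the gripper is clear, and the wrist force reads about zero.

No check failed or disagreed beyond that small head offset.

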